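# Size a customer's lock cylinder in the step gauge

## Task

A customer's unmarked lock cylinder lies beside its red-headed key; find its length in the four-step aluminium gauge. Without forcing it, lower it crosswise onto the narrowest step first and, each time it will not go down, lift it and try the next wider step, until it drops to the floor of the channel; there push it along the channel towards the narrow end until it stops against the shoulder, which proves the size, and leave it lying there, let go. Leave the other cylinder, the key and the padlock as they are.

Things in the scene. Friction and masses are not known exactly. Their poses are not given: they have to be found in the camera images.
- step_gauge: Fixed step gauge: dark base plate, two aluminium cheeks facing each other across a straight channel along its x, open at both ends. 184 (x) x 112 (y) x 19 mm high; origin at the centre of the underside. The channel widens towards +x in four steps, each 46 mm long, 54, 64, 74, 84 mm clear (across y, symmetric). Its floor is 5 mm above the underside, 14 mm below the cheek tops.
- gauge_step1 (a point): Middle of the channel floor in the narrowest step, 54 mm clear, gauge x = -69 mm; marked by one black dot on a cheek. Axes as the gauge's. The upper inner edges of all steps are rounded by 1.5 mm.
- gauge_step2 (a point): The same in the second step, 64 mm clear, x = -23 mm (two dots). Its shoulder, where the cheeks stand 5 mm a side farther in, is 23 mm from here towards -x and faces +x. A cylinder pushed home against it has its centre 7 mm from here towards -x.
- gauge_step3 (a point): The same in the third step, 74 mm clear, x = +23 mm (three dots).
- gauge_step4 (a point): The same in the widest step, 84 mm clear, x = +69 mm (four dots). Its shoulder is 23 mm from here towards -x; a cylinder pushed home against it has its centre 7 mm from here towards -x.
- cylinder_short: Short silver-coloured euro lock cylinder lying flat, 33 (x) x 63 (y, its length) x 18 mm (z up), 0.2 kg; origin under its centre, at the underside. The solid body is 60 long and 32 wide; round plug faces stand out 1.5 mm at each end. Cam at mid-length. Grasp across the 33 mm width.
- cylinder_long: Long brass-coloured euro lock cylinder lying flat, 33 (x) x 83 (y, its length) x 18 mm (z up), 0.2 kg; origin under its centre, at the underside. The solid body is 80 long and 32 wide; round plug faces stand out 1.5 mm at each end. Cam 5 mm from mid-length towards +y. Grasp across the 33 mm width.
- red_key: Key with a red plastic head, 55 x 28 x 6 mm, lying flat, origin under its centre. The cylinder within 130 mm of it (centre to centre) is the customer's, to be sized; the other lies more than 180 mm away. Which of the two it is changes from start to start.
- padlock: Brass padlock, 64 x 40 x 14 mm, lying flat beside the gauge, origin under its centre. Not to be disturbed.
Things that resemble listed ones, but are neither listed nor needed, are in the scene too. What is shaped like the cylinder_long but purple is not meant.

How it is judged:
By the outcome, as a careful person would: the job done as asked, in the order asked, and still so for the second after the job is handed in, with the robot touching nothing.
It also fails if it takes over 58 s, if anything falls off the work surface, if the arm or the gripper's body presses on something with over 40 N, if the wrist force passes 120 N, or if a joint passes its speed limit or range.

## Robot

A 6-joint arm with a two-finger parallel gripper is mounted at the origin on a cart in front of the work surface, level with it; the furniture and walls round the work are solid. World frame = base frame: x ahead of the robot, y to its left, z up, the work surface at z = 0. Lengths are in m, angles in rad, forces in N, time in s.
With the tool pointing down it reaches from about 0.375 to 0.975 m from the base axis. Payload 3.8 kg.
Tool frame: the origin (TCP) lies midway between the tips of the shut fingers; the grasp point (between the pads) lies 19 mm behind it; z points along the fingers, y is the line along which they close (so a half turn about z gives the same grasp; the last joint's range is limited). The gripper opens to 85 mm and grips with 20 to 120 N. Pads are 22 mm wide; open, the fingers measure 114 mm over their backs; the gripper's body (76 mm by 85 mm) begins 54 mm behind the grasp point. The pads swing forward as they close: fully open they stand 13 mm farther back than shut.
Start: joints at [-1.177, 0.264, 1.604, -0, 1.274, -0.037], TCP at [0.282, -0.613, 0.231] pointing down, gripper open.
Joint ranges: [-2.63, 2.63], [-0.94, 2.18], [0.31, 2.57], [-1.31, 4.45], [0, 2.66], [-2.55, 2.55]. Speed limits (rad/s): [2.57, 2.57, 3.14, 3.14, 3.14, 3.14].

## Interface

Orientations are given as a rotation vector (axis times angle).
In Python, from workcell import read_state, vision, ticket gives the robot as it stands. The module is installed in compiled form; this text tells all that it offers.
- The arm moves only by the tool jog_arm, never from a script. Its arguments are lists of equal length, an entry for each row: "turn": the turn, a rotation vector about the tool's x, y, z in rad, a list of three; "delta_pos": the shift along the tool's x, y, z in m, a list of three; "gripper": the finger opening in m, from 0 to 0.0854. In form: {"turn": [[rx, ry, rz], ...], "delta_pos": [[dx, dy, dz], ...], "gripper": [gripper, ...]}. A call has 1 to 20 rows; each row shifts and turns the commanded pose from where the row before left it, along the tool's axes as they then stand; what a row does not reach is not made up. A row lasts 1/12 s, in which the tool goes at most 41.7 mm and 7.16 degrees, less where a joint would pass 70% of its speed; a pose out of reach is approached as far as the arm can. A call with a gripper value outside its range is refused whole. The fingers move at their own pace and stop on an object; "grip_force" is the grip in N (left out, the last holds). Time passes only in rows, so rows that do not move let the fingers close. It gives the time, the measured TCP pose, the force, the opening and the grip force at its end, in the units of the state.
- read_state(): the state, without advancing time (a new reading comes with each control period).
- vision.read_camera(name): name is "scene" or "side" or "wrist"; returns the picture (384x512x3 uint8, red, green, blue); there is no depth.
- vision.calibration(name): a dict with "vfov" (degrees; the focal length in pixels is half the picture's height over the tangent of half this angle, whatever the lens; pixels are square), "cx", "cy" (the principal point, pixels), "dist" ([k1, k2, p1, p2, k3] as OpenCV has them; the pictures are not rectified), "R" (3x3) and "t" (3): a world point X has camera coordinates R X + t; the wrist camera has in their place "mount" (4x4, takes a point from camera to tool coordinates, whose origin is the TCP and whose axes are the flange's). Camera axes: x right, y down, z forward; pixel columns grow to the right and rows downward; lengths in m; the calibration is good to about 2 mm. A picture is of the moment at which its call begins: read the wrist's pose just before it. calibration takes no time and is no camera call.
- ticket.finish_job(): hands the job in; it is judged then, once.
The state is a dict: "time": time; "q": joint angles; "joint_vel": joint speeds; "joint_torque": joint torques, N m; "tool_pos": TCP position; "tcp_rot": TCP orientation; "wrist_force": force on the tool from outside, world axes, zero at the start; "torque": the same for the moment, N m; "width": opening from 0.0 (shut) to 1.0 (fully open); "grip_force": force on a finger pad.
Only numpy, scipy, OpenCV 4.12 (cv2) and the standard library are available. Lean on these libraries where they do the work, as an engineer would, in place of code of your own. Each camera call takes 0.05 s, during which the arm holds its last target. There are 200 camera calls.

## Working session

There is one attempt and no reset: what is moved stays moved. The work goes in short steps, Python scripts to look and compute and a tool call to move; the robot and the scene stay as the last step left them, time stands still between calls to the robot, and variables do not carry over. Pictures are saved under pics/ and viewed, at most 11 in all, crops included, and the job is handed in when it is done.

Besides the shell and the picture viewer there is one more tool, called after ">>>" as name(argument=value, ...), one argument or row to a line, values as JSON. jog_arm: Moves the arm, as the interface text tells. Its arguments: {"type":"object","properties":{"turn":{"type":"array","items":{"type":"array","items":{"type":"number"}}},"delta_pos":{"type":"array","items":{"type":"array","items":{"type":"number"}}},"gripper":{"type":"array","items":{"type":"number"}},"grip_force":{"type":"number"}},"required":["turn","delta_pos","gripper"]}

```bash
mkdir -p pics
cat > h.py <<'E'
import numpy as np, cv2
from scipy.spatial.transform import Rotation as Ro
from workcell import read_state, vision, ticket
def K(c): 
    f=192/np.tan(np.radians(c['vfov'])/2); return np.array([[f,0,c['cx']],[0,f,c['cy']],[0,0,1.]])
def snap(n):
    s=read_state(); c=vision.calibration(n); im=vision.read_camera(n)
    if n=='wrist':
        T=np.eye(4);T[:3,:3]=Ro.from_rotvec(s['tcp_rot']).as_matrix();T[:3,3]=s['tool_pos'];M=T@np.array(c['mount'])
        R=M[:3,:3];o=M[:3,3]
    else: R=np.array(c['R']).T;o=-R@np.array(c['t'])
    return im,(K(c),np.array(c['dist'],float),R,o)
def cast(cam,px,z):
    k,d,R,o=cam
    u=cv2.undistortPointsIter(np.array(px,float).reshape(-1,1,2),k,d,None,None,(3,100,1e-10)).reshape(-1,2) if hasattr(cv2,'undistortPointsIter') else cv2.undistortPoints(np.array(px,float).reshape(-1,1,2),k,d).reshape(-1,2)
    r=np.c_[u,np.ones(len(u))]@R.T
    return o+r*((z-o[2])/r[:,2])[:,None]
def proj(cam,X):
    k,d,R,o=cam; rv=cv2.Rodrigues(R.T)[0]
    return cv2.projectPoints(np.array(X,float).reshape(-1,1,3),rv,-R.T@o,k,d)[0].reshape(-1,2)
def save(n,im,s=1): cv2.imwrite('pics/'+n+'.png',cv2.resize(im[...,::-1],None,fx=s,fy=s,interpolation=cv2.INTER_CUBIC))
E
python3 - <<'E'
from h import *
a,ca=snap('scene');b,cb=snap('side')
np.savez('first.npz',a=a,b=b)
save('scene',a,1.5);save('side',b,1.5)
print(ca,cb,read_state())
E
```

```text
(array([[461.66378494,   0.        , 248.2306951 ],
       [  0.        , 461.66378494, 192.73697518],
       [  0.        ,   0.        ,   1.        ]]), array([-0.18361851,  0.        ,  0.        ,  0.        ,  0.        ]), array([[-0.51890289, -0.62014843,  0.58835   ],
       [-0.85482983,  0.37837363, -0.35510471],
       [-0.00239849, -0.68720399, -0.72646054]]), array([-0.16224532,  0.74324158,  0.86401657])) (array([[391.13261081,   0.        , 253.95931428],
       [  0.        , 391.13261081, 184.6439904 ],
       [  0.        ,   0.        ,   1.        ]]), array([0.04344955, 0.        , 0.        , 0.        , 0.        ]), array([[-0.90072714, -0.22590172,  0.37102429],
       [-0.43391156,  0.42803026, -0.79278677],
       [ 0.02028227, -0.87507629, -0.48355984]]), array([0.19485096, 1.00421896, 0.46970841])) {'time': 0.1, 'q': array([-1.17689597e+00,  2.64678119e-01,  1.60524289e+00, -3.33177304e-07,
        1.27371625e+00, -3.69021505e-02]), 'joint_vel': array([-4.76688135e-04, -1.97233093e-03, -3.68535540e-03,  3.87303665e-04,
       -1.90240490e-05, -1.44266007e-03]), 'joint_torque': array([-6.59807756e-05, -5.16706860e+01, -3.68590164e+01, -1.03598973e-04,
        6.33560034e-03, -3.56032601e-06]), 'tool_pos': array([ 0.28162069, -0.61271065,  0.23008339]), 'tcp_rot': array([-3.06702703e+00, -6.71052296e-01,  5.70364611e-04]), 'wrist_force': array([-0.20884012, -0.15044946, -0.31401625]), 'torque': array([-0.02641904, -0.05381618,  0.00362886]), 'grip_force': 0.0, 'width': 0.9960328279692215}
```

View pics/scene.png

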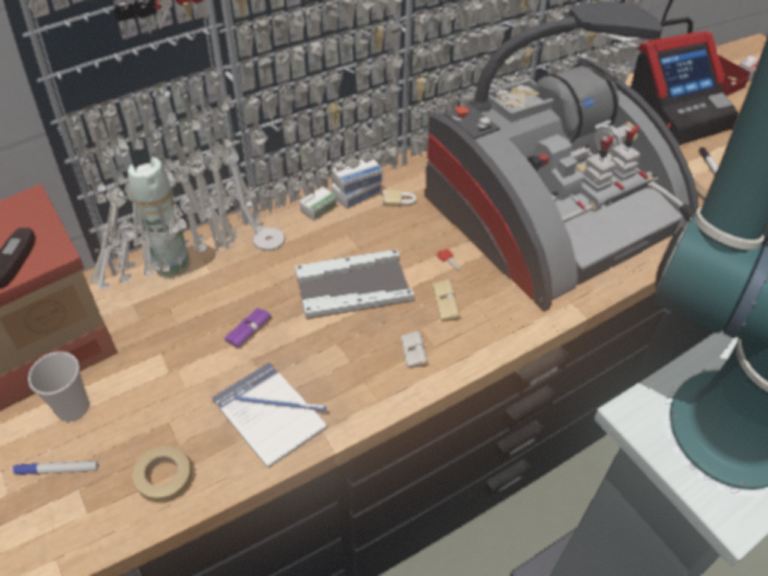

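View pics/side.png

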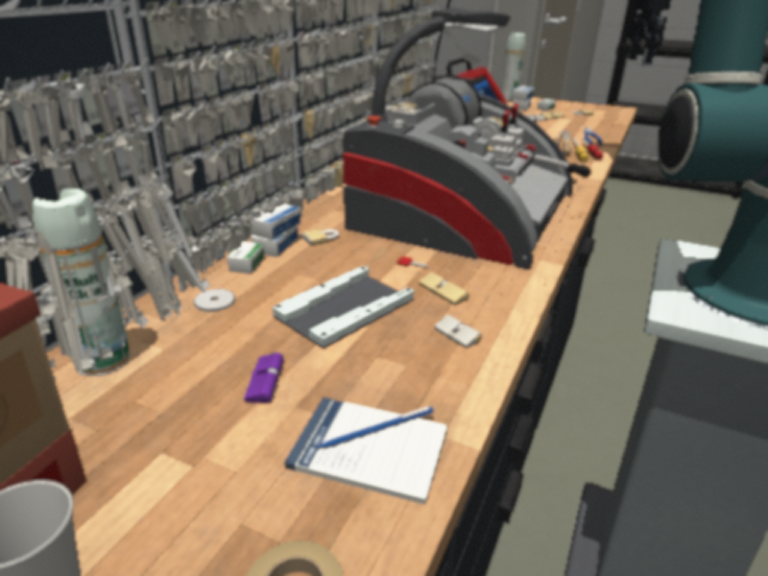

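The scene view shows the gauge at (355,283), the brass cylinder at (445,300), the silver one at (413,349), the red key at (447,256), the padlock at (398,198), and the purple decoy at (248,327). I'll measure the distances to the key and crop in on the candidates.

Run:
```python
from h import *
d=np.load('first.npz')
_,ca=snap('scene');_,cb=snap('side')
P={'brass':((445,300),(443,288),.018),'silver':((413,349),(457,331),.018),'key':((447,256),(405,262),.005),'purple':((248,327),(264,377),.018),
 'g':((355,283),(344,305),.012),'pad':((398,198),(320,236),.012)}
for k,(p,q,z) in P.items(): print(k,cast(ca,np.array([p])/1.5,z)[0].round(3),cast(cb,np.array([q])/1.5,z)[0].round(3))
save('crop',np.hstack([d['a'][110:260,190:320],d['b'][150:300,170:340]]),2.6)
```

```text
brass [0.439 0.24  0.018] [0.441 0.251 0.018]
silver [0.38  0.342 0.018] [0.383 0.353 0.018]
key [0.534 0.167 0.005] [0.538 0.175 0.005]
purple [0.555 0.544 0.018] [0.558 0.554 0.018]
g [0.555 0.345 0.012] [0.557 0.357 0.012]
pad [0.71  0.158 0.012] [0.713 0.166 0.012]
```

View pics/crop.png

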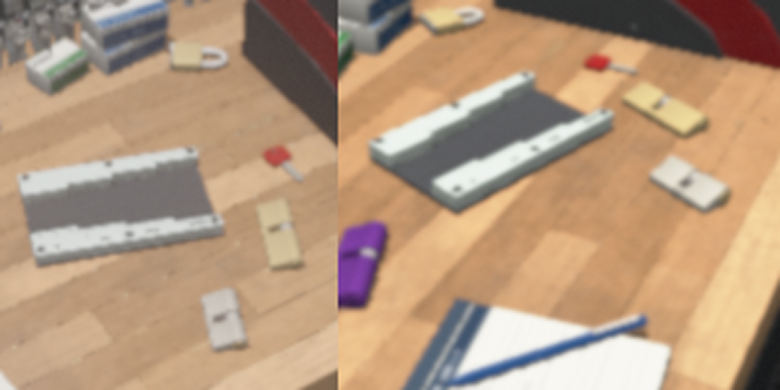

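The brass cylinder at (445,300) is about 115 mm from the key and the silver one at (413,349) about 230 mm. So the brass cylinder_long is the customer's; the purple one is excluded. Next I'll check the clearance past the key machine and plan the approach.

```bash
cat >> h.py <<'E'
def tri(ca,pa,cb,pb):
    A=cast(ca,[pa],0)[0];B=cast(cb,[pb],0)[0]
    u=(A-ca[3]);u/=np.linalg.norm(u);v=B-cb[3];v/=np.linalg.norm(v)
    s=np.linalg.lstsq(np.c_[u,-v],cb[3]-ca[3],rcond=None)[0]
    p,q=ca[3]+s[0]*u,cb[3]+s[1]*v
    return (p+q)/2,np.linalg.norm(p-q)
E
python3 - <<'E'
from h import *
_,ca=snap('scene');_,cb=snap('side')
for n,p,q in [('corner',(545,303),(528,263)),('lamp tip',(660,30),(508,20)),('lampleft',(575,15),(437,17)),('topleft',(430,118),(346,130)),('arm bend',(483,75),(383,90)),('brass',(445,300),(443,288))]:
    x,e=tri(ca,np.array(p)/1.5,cb,np.array(q)/1.5);print(n,x.round(3),round(e,4))
print('front right',cast(ca,np.array([[690,215]])/1.5,.0))
print('brass ends',cast(ca,np.array([[440,283],[452,317]])/1.5,.015), cast(cb,np.array([[421,280],[464,297]])/1.5,.015))
g=[[300,275],[400,255],[308,312],[411,300]]
print(cast(ca,np.array(g)/1.5,.012))
s=read_state();R=Ro.from_rotvec(s['tcp_rot']).as_matrix();print(R.round(3))
print(vision.calibration('wrist'))
E
```

```text
corner [0.346 0.099 0.016] 0.002
lamp tip [ 0.52  -0.257  0.353] 0.0023
lampleft [ 0.627 -0.147  0.359] 0.0034
topleft [0.683 0.115 0.197] 0.0046
arm bend [0.669 0.01  0.253] 0.0101
brass [0.447 0.233 0.007] 0.0005
front right [[ 3.80447249e-01 -3.29645373e-01  1.11022302e-16]]
brass ends [[0.47754891 0.22236472 0.015     ]
 [0.40427646 0.24989904 0.015     ]] [[0.48294715 0.23793508 0.015     ]
 [0.40496533 0.25648019 0.015     ]]
[[0.62175878 0.41623757 0.012     ]
 [0.57352397 0.24149865 0.012     ]
 [0.53860938 0.44406764 0.012     ]
 [0.47277635 0.28466586 0.012     ]]
[[ 0.909  0.418 -0.   ]
 [ 0.418 -0.909  0.001]
 [ 0.    -0.001 -1.   ]]
{'vfov': 71.54008393317216, 'cx': 258.51947942726844, 'cy': 191.18241352318734, 'dist': array([-0.06375385,  0.        ,  0.        ,  0.        ,  0.        ]), 'mount': array([[ 4.82070697e-04, -9.65652362e-01, -2.59837032e-01,
         6.52512799e-02],
       [ 9.99999545e-01,  6.79532001e-04, -6.70116970e-04,
        -3.45357285e-04],
       [ 8.23667614e-04, -2.59836591e-01,  9.65652250e-01,
        -1.41347766e-01],
       [ 0.00000000e+00,  0.00000000e+00,  0.00000000e+00,
         1.00000000e+00]])}
```

>>> jog_arm(
  turn=[
    [0,0,0],
    [0,0,0],
    [0,0,0],
    [0,0,0],
    [0,0,0],
    [0,0,0],
    [0,0,0],
    [0,0,0],
    [0,0,0],
    [0,0,0],
    [0,0,0],
    [0,0,0],
    [0,0,0],
    [0,0,0],
    [0,0,0],
    [0,0,0],
    [0,0,0],
    [0,0,0],
    [0,0,0],
  ],
  delta_pos=[
    [0.02,-0.02,-0.024],
    [0.02,-0.02,-0.024],
    [0.02,-0.02,-0.024],
    [0.02,-0.02,-0.024],
    [0.02,-0.02,-0.024],
    [0.02,-0.02,-0.024],
    [0.02,-0.02,-0.024],
    [0.02,-0.02,-0.024],
    [0.019,-0.031,0],
    [0.019,-0.031,0],
    [0.019,-0.031,0],
    [0.019,-0.031,0],
    [0.019,-0.031,0],
    [0.019,-0.031,0],
    [0.019,-0.031,0],
    [0.019,-0.031,0],
    [0.019,-0.031,0],
    [0.019,-0.031,0],
    [0.019,-0.031,0],
  ],
  gripper=[0.085,0.085,0.085,0.085,0.085,0.085,0.085,0.085,0.085,0.085,0.085,0.085,0.085,0.085,0.085,0.085,0.085,0.085,0.085],
)

```text
time: 1.88
tool_pos: [0.4076, -0.0023, 0.4236]
tcp_rot: [3.069, 0.671, 0.002]
wrist_force: [0.4, 0.2, 0.5]
width: 0.994
grip_force: 0.0
```

>>> jog_arm(
  turn=[
    [0,0,0],
    [0,0,0],
    [0,0,0],
    [0,0,0],
    [0,0,0],
    [0,0,0],
    [0,0,0],
    [0,0,0],
    [0,0,-0.12],
    [0,0,-0.12],
    [0,0,-0.12],
    [0,0,-0.12],
    [0,0,-0.12],
    [0,0,-0.12],
    [0,0,-0.12],
    [0,0,-0.12],
    [0,0,-0.12],
    [0,0,-0.12],
    [0,0,-0.12],
    [0,0,-0.12],
  ],
  delta_pos=[
    [0.019,-0.028,0.005],
    [0.019,-0.028,0.005],
    [0.019,-0.028,0.005],
    [0.019,-0.028,0.005],
    [0.019,-0.028,0.005],
    [0.019,-0.028,0.005],
    [0.019,-0.028,0.005],
    [0.019,-0.028,0.005],
    [0,0,0],
    [0,0,0],
    [0,0,0],
    [0,0,0],
    [0,0,0],
    [0,0,0],
    [0,0,0],
    [0,0,0],
    [0,0,0],
    [0,0,0],
    [0,0,0],
    [0,0,0],
  ],
  gripper=[0.085,0.085,0.085,0.085,0.085,0.085,0.085,0.085,0.085,0.085,0.085,0.085,0.085,0.085,0.085,0.085,0.085,0.085,0.085,0.085],
)

```text
time: 3.55
tool_pos: [0.4524, 0.2629, 0.3833]
tcp_rot: [1.857, 2.534, 0.0]
wrist_force: [-0.3, -0.4, 1.2]
width: 0.993
grip_force: 0.0
```

>>> jog_arm(
  turn=[
    [0,0,-0.12],
    [0,0,-0.12],
    [0,0,-0.12],
    [0,0,-0.12],
    [0,0,-0.12],
    [0,0,-0.12],
    [0,0,-0.12],
    [0,0,-0.12],
    [0,0,0],
    [0,0,0],
  ],
  delta_pos=[
    [0,0,0],
    [0,0,0],
    [0,0,0],
    [0,0,0],
    [0,0,0],
    [0,0,0],
    [0,0,0],
    [0,0,0],
    [0,0,0],
    [0,0,0],
  ],
  gripper=[0.085,0.085,0.085,0.085,0.085,0.085,0.085,0.085,0.085,0.085],
)

```text
time: 4.38
tool_pos: [0.4524, 0.263, 0.3833]
tcp_rot: [0.491, 3.103, 0.0]
wrist_force: [-0.1, 1.0, -0.1]
width: 0.994
grip_force: 0.0
```

Run:
```python
from h import *
w,cw=snap('wrist');np.save('w1.npy',w)
import pickle;pickle.dump(cw,open('w1.pkl','wb'))
save('w1',w,1.5);s=read_state();print(s['tool_pos'],Ro.from_rotvec(s['tcp_rot']).as_matrix().round(3),s['q'].round(2))
```

```text
[0.45247116 0.26296422 0.38332552] [[-0.951  0.309  0.   ]
 [ 0.309  0.951  0.   ]
 [-0.     0.    -1.   ]] [ 0.48 -0.08  1.71  0.    1.52 -0.78]
```

View pics/w1.png

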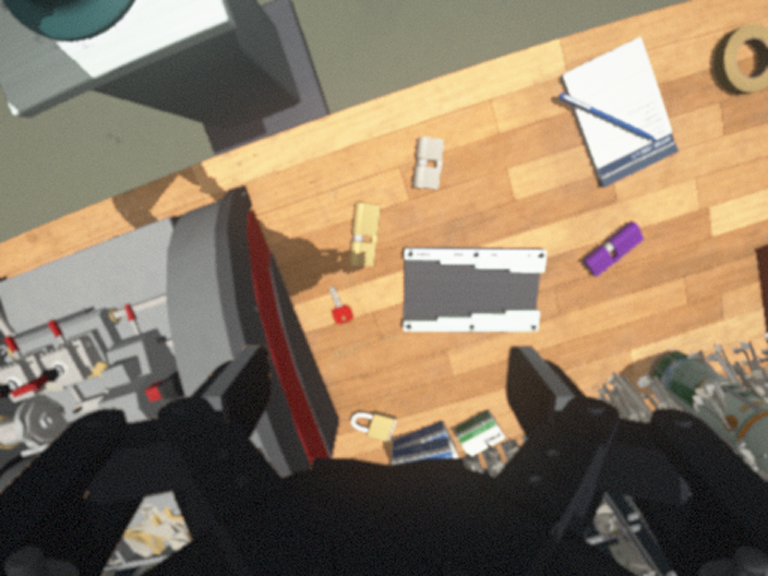

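The wrist view shows the brass cylinder at (365,235), silver at (428,163), key at (341,305), and padlock at (378,425). The gauge is at (472,290), with its narrow end to the right (+y world) and wide end to the left.

```bash
cat > m.py <<'E'
from h import *
def rect(mask,cam,z,c,rad):
    m=(mask*255).astype(np.uint8);m=cv2.morphologyEx(m,cv2.MORPH_OPEN,np.ones((2,2)))
    yy,xx=np.mgrid[:m.shape[0],:m.shape[1]];m[(xx-c[0])**2+(yy-c[1])**2>rad**2]=0
    cs,_=cv2.findContours(m,cv2.RETR_EXTERNAL,cv2.CHAIN_APPROX_NONE)
    cs=sorted(cs,key=cv2.contourArea)[::-1]
    out=[]
    for q in cs[:2]:
        W=cast(cam,q.reshape(-1,2),z)[:,:2]
        r=cv2.minAreaRect((W*1000).astype(np.float32));out.append((cv2.contourArea(q),np.round(r[0],1),np.round(r[1],1),round(r[2],1)))
    return out
E
python3 - <<'E'
from m import *
import pickle
w=np.load('w1.npy');cw=pickle.load(open('w1.pkl','rb'))
h=cv2.cvtColor(w,cv2.COLOR_RGB2HSV)
for p in [(243,157),(243,165),(240,170),(285,109),(315,169),(300,216),(260,150)]: print(p,h[p[1],p[0]])
H,S,V=h[...,0].astype(int),h[...,1].astype(int),h[...,2].astype(int)
print('brass',rect((H>=21)&(H<32)&(S>70)&(V>140),cw,.018,(243,156),30))
print('cheeks',rect((S<35)&(V>165),cw,.019,(315,193),62))
print('whole',rect(((S<35)&(V>165))|(V<110),cw,.012,(315,193),62))
E
```

```text
(243, 157) [ 16 116 217]
(243, 165) [ 23  95 241]
(240, 170) [ 19 114 139]
(285, 109) [ 14 101 223]
(315, 169) [120   1 221]
(300, 216) [ 50   3 251]
(260, 150) [ 15 123 230]
brass [(364.0, array([446.5, 237.1]), array([26.7, 76.3]), 66.0)]
cheeks [(1062.5, array([520.8, 361. ]), array([184.5,  30.3]), 71.4), (847.5, array([599.9, 335.5]), array([182.4,  28. ]), 71.9)]
whole [(1062.5, array([522.6, 362.1]), array([187. ,  30.7]), 71.4), (851.5, array([602.8, 336.2]), array([185. ,  28.4]), 71.9)]
```

>>> jog_arm(
  turn=[
    [0,0,0],
    [0,0,0],
    [0,0,0],
    [0,0,0],
    [0,0,0],
    [0,0,0],
    [0,0,0],
  ],
  delta_pos=[
    [0,-0.005,0.036],
    [0,-0.005,0.036],
    [0,-0.005,0.036],
    [0,-0.005,0.036],
    [0,-0.005,0.036],
    [0,0,0],
    [0,0,0],
  ],
  gripper=[0.085,0.085,0.085,0.085,0.085,0.085,0.085],
)

```text
time: 5.02
tool_pos: [0.4431, 0.2383, 0.2014]
tcp_rot: [-0.489, -3.099, 0.005]
wrist_force: [-0.0, 0.9, 1.7]
width: 0.996
grip_force: 0.0
```

Run:
```python
from m import *
import pickle
w,cw=snap('wrist');np.save('w2.npy',w);pickle.dump(cw,open('w2.pkl','wb'))
h=cv2.cvtColor(w,cv2.COLOR_RGB2HSV)
c=proj(cw,[[.446,.237,.018]])[0];print(c)
c=c.astype(int)
save('w2',w,1.5)
s=read_state();print(s['tool_pos'])
```

```text
[258.62895075 177.98038296]
[0.44528055 0.23948092 0.2042526 ]
```

View pics/w2.png

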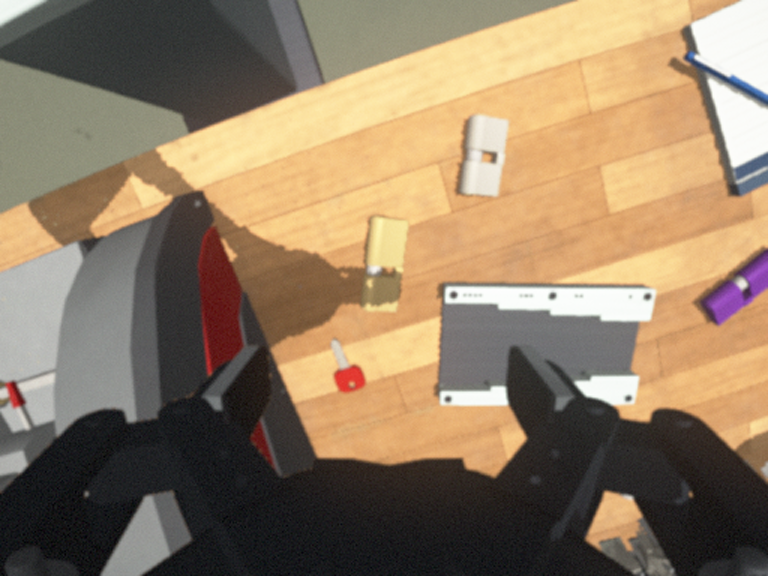

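Run:
```python
from m import *
import pickle
w=np.load('w2.npy');cw=pickle.load(open('w2.pkl','rb'))
h=cv2.cvtColor(w,cv2.COLOR_RGB2HSV);H,S,V=[h[...,i].astype(int) for i in range(3)]
L=cv2.cvtColor(w,cv2.COLOR_RGB2LAB).astype(int)
for p in [(262,160),(250,192),(262,195),(240,195),(235,165),(285,165),(256,202)]: print(p,h[p[1],p[0]],L[p[1],p[0]])
print(rect((H>=21)&(H<34)&(S>60),cw,.018,(257,176),45))
A=cast(cw,np.array([[372,217],[408,219],[400,310],[363,309]])/1.5,.018)[:,:2]*1000
print(A.round(1),A.mean(0))
print('cheeks',rect((S<35)&(V>150),cw,.019,(365,230),82))
B=cast(cw,np.array([[453,295],[648,297],[628,398],[448,399]])/1.5,.019)[:,:2]*1000;print(B.round(1),B.mean(0))
save('c2',w[130:220,215:300],6)
```

```text
(262, 160) [ 24  91 246] [231 124 164]
(250, 192) [ 18 109 152] [139 132 153]
(262, 195) [ 18 109 150] [137 132 153]
(240, 195) [ 16 121 129] [114 135 151]
(235, 165) [ 14 125 225] [186 143 163]
(285, 165) [ 15 124 227] [190 142 164]
(256, 202) [ 20 107 207] [188 131 162]
[(666.0, array([429.2, 243.5]), array([28., 42.]), 66.5), (46.5, array([478.1, 221.7]), array([25.6,  5.4]), 72.2)]
[[403.  237.4]
 [413.4 264.5]
 [484.8 235.3]
 [474.3 205.5]] [443.86326321 235.67494722]
cheeks [(2334.0, array([520.2, 360.5]), array([184.1,  31.4]), 71.6), (606.5, array([618. , 392.9]), array([60.5, 29.5]), 71.1)]
[[485.5 281.9]
 [539.6 443.5]
 [632.3 411.8]
 [579.2 251.5]] [559.16054683 347.15210079]
```

View pics/c2.png

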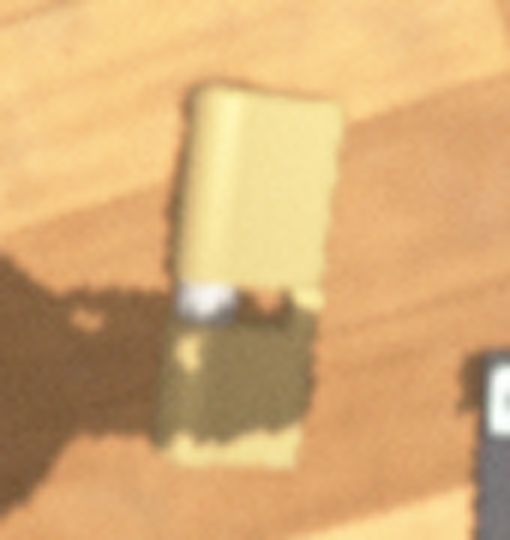

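The top-face centre is near (443.9,235.7) mm, with its axis at -23.3° in world. Descending to grasp.

>>> jog_arm(
  turn=[
    [0,0,0.093],
    [0,0,0],
    [0,0,0],
    [0,0,0],
    [0,0,0],
    [0,0,0],
    [0,0,0],
    [0,0,0],
    [0,0,0],
    [0,0,0],
  ],
  delta_pos=[
    [0,-0.004,0.02],
    [0,0,0.034],
    [0,0,0.034],
    [0,0,0.034],
    [0,0,0.034],
    [0,0,0.015],
    [0,0,0.015],
    [0,0,0.012],
    [0,0,0],
    [0,0,0],
  ],
  gripper=[0.06,0.06,0.06,0.06,0.06,0.06,0.06,0.06,0.06,0.06],
)

```text
time: 5.9
tool_pos: [0.4455, 0.2364, 0.0069]
tcp_rot: [0.63, 3.076, 0.003]
wrist_force: [0.8, -0.5, 0.3]
width: 0.7
grip_force: 0.0
```

>>> jog_arm(
  turn=[
    [0,0,0],
    [0,0,0],
    [0,0,0],
    [0,0,0],
    [0,0,0],
    [0,0,0],
    [0,0,0],
    [0,0,0],
  ],
  delta_pos=[
    [0,0,0],
    [0,0,0],
    [0,0,0],
    [0,0,0],
    [0,0,0],
    [0,0,0],
    [0,0,0],
    [0,0,0],
  ],
  gripper=[0.02,0.02,0.02,0.02,0.02,0.02,0.02,0.02],
  grip_force=50,
)

```text
time: 6.57
tool_pos: [0.4451, 0.236, 0.0073]
tcp_rot: [0.629, 3.075, 0.003]
wrist_force: [-2.1, -0.2, 6.2]
width: 0.343
grip_force: 49.4
```

>>> jog_arm(
  turn=[
    [0,0,0],
    [0,0,0],
    [0,0,0],
    [0,0,0],
    [0,0,0],
  ],
  delta_pos=[
    [0,0,-0.01],
    [0,0,-0.03],
    [0,0,-0.04],
    [0,0,0],
    [0,0,0],
  ],
  gripper=[0.02,0.02,0.02,0.02,0.02],
)

```text
time: 6.98
tool_pos: [0.4462, 0.2367, 0.0891]
tcp_rot: [0.629, 3.072, 0.007]
wrist_force: [0.4, 0.6, -3.1]
width: 0.338
grip_force: 50.4
```

Run:
```python
from m import *
import pickle
w,cw=snap('wrist');np.save('w3.npy',w);pickle.dump(cw,open('w3.pkl','wb'))
s=read_state();print(s['tool_pos'],Ro.from_rotvec(s['tcp_rot']).as_matrix().round(4),s['wrist_force'],s['width'],s['grip_force'])
save('w3',w,1.5)
```

```text
[0.44435127 0.23571823 0.08688257] [[-0.9195  0.393   0.0026]
 [ 0.393   0.9195  0.0012]
 [-0.0019  0.0021 -1.    ]] [-0.33911881 -0.18659574 -3.51479341] 0.33862569565780226 50.406418539059814
```

View pics/w3.png

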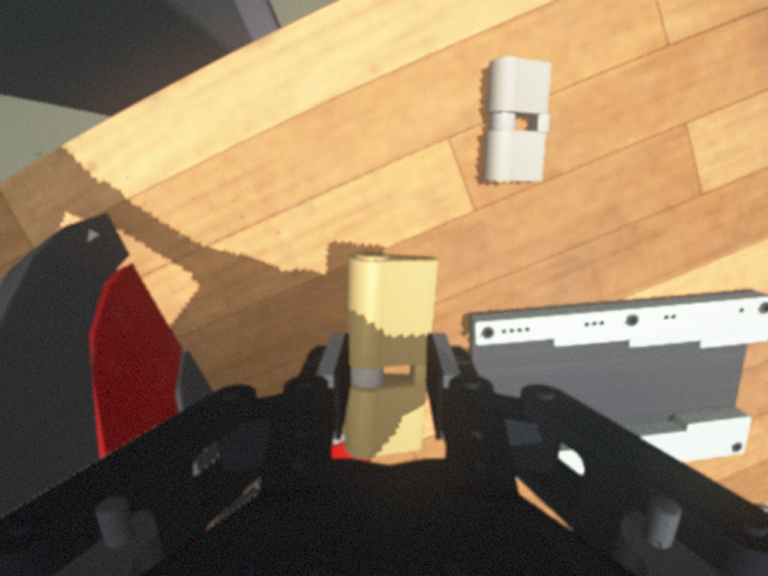

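Brass cylinder is held centrally at (390,355). Moving above step 1 and looking from 0.2 m.

>>> jog_arm(
  turn=[
    [0,0,-0.082],
    [0,0,0],
    [0,0,0],
    [0,0,0],
    [0,0,0],
    [0,0,0],
    [0,0,0],
    [0,0,0],
    [0,0,0],
    [0,0,0],
    [0,0,0],
  ],
  delta_pos=[
    [0,0,-0.02],
    [-0.011,0.03,-0.014],
    [-0.011,0.03,-0.014],
    [-0.011,0.03,-0.014],
    [-0.011,0.03,-0.014],
    [-0.011,0.03,-0.014],
    [-0.01,0.03,-0.014],
    [-0.01,0.03,-0.014],
    [0,0,0],
    [0,0,0],
    [0,0,0],
  ],
  gripper=[0.02,0.02,0.02,0.02,0.02,0.02,0.02,0.02,0.02,0.02,0.02],
)

```text
time: 7.95
tool_pos: [0.5797, 0.4099, 0.2003]
tcp_rot: [-0.502, -3.097, 0.006]
wrist_force: [0.1, -0.3, -3.3]
width: 0.339
grip_force: 50.7
```

Run:
```python
from m import *
import pickle
w3=np.load('w3.npy')
c=vision.calibration('wrist');M=np.array(c['mount']);ct=(K(c),np.array(c['dist']),M[:3,:3],M[:3,3])
print('tool pts',cast(ct,np.array([[393,259],[385,456],[350,260],[437,262],[422,453],[347,456]])/1.5,-.0107).round(4))
w,cw=snap('wrist');np.save('w4.npy',w);pickle.dump(cw,open('w4.pkl','wb'))
s=read_state();print(s['tool_pos'],Ro.from_rotvec(s['tcp_rot']).as_matrix().round(4),s['wrist_force'],s['width'])
save('w4',w,1.56)
```

```text
tool pts [[ 0.0404  0.0019 -0.0107]
 [-0.0368 -0.0008 -0.0107]
 [ 0.04   -0.0124 -0.0107]
 [ 0.0394  0.0166 -0.0107]
 [-0.0355  0.0134 -0.0107]
 [-0.0369 -0.0155 -0.0107]]
[0.57942974 0.40943692 0.20034725] [[-0.9486  0.3164 -0.0045]
 [ 0.3164  0.9486 -0.0032]
 [ 0.0033 -0.0045 -1.    ]] [ 0.53936824  0.33728109 -2.91723333] 0.33634651161659096
```

View pics/w4.png

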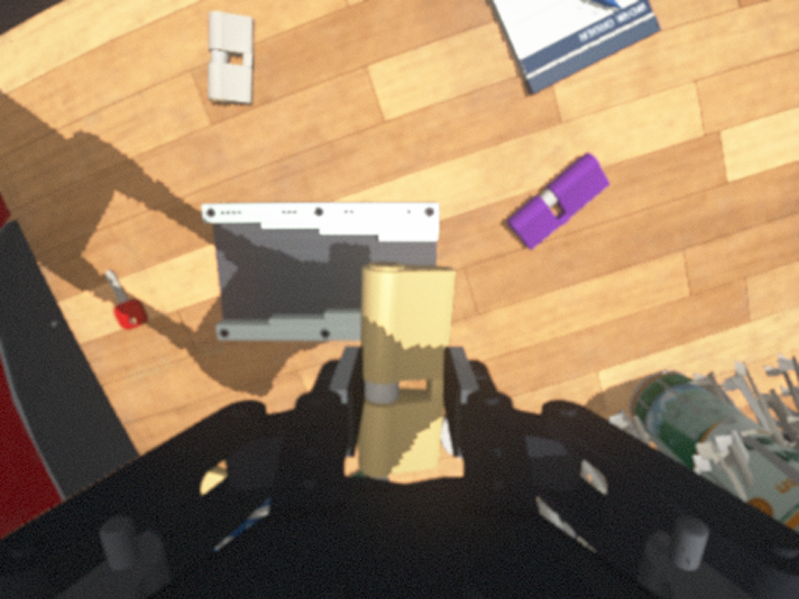

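Run:
```python
from m import *
import pickle
def dots(w,cw,guess):
    g=cv2.cvtColor(w,cv2.COLOR_RGB2GRAY);out=[]
    for x,y in guess:
        x,y=int(round(x)),int(round(y));p=g[y-4:y+5,x-4:x+5].astype(float)
        wt=np.clip(np.percentile(p,60)-25-p,0,None)
        yy,xx=np.mgrid[-4:5,-4:5];wt*=(xx**2+yy**2<=12)
        out.append((x+(wt*xx).sum()/wt.sum(),y+(wt*yy).sum()/wt.sum()))
    return cast(cw,out,.019)[:,:2]*1000
u=np.array([.3156,.9489]);v=np.array([.9489,-.3156])
for n,G,sc in (('w2',[(453,295),(553,295),(648,297),(448,399),(628,398)],1.5),('w4',[(210,212),(319,211),(430,211),(224,333),(324,333)],1.56),('w3',[(487,332),(632,320),(763,307),(737,446)],1.5)):
    w=np.load(n+'.npy');cw=pickle.load(open(n+'.pkl','rb'))
    D=dots(w,cw,np.array(G)/sc);print(n);print(np.c_[D,(D-[560,347.5])@u,(D-[560,347.5])@v].round(1))
# cylinder edges in tool frame, w4
c=vision.calibration('wrist');M=np.array(c['mount']);ct=(K(c),np.array(c['dist']),M[:3,:3],M[:3,3])
P=np.array([[365,272],[453,270],[440,470],[361,475]])/1.56
for z in (-.0107,-.006):print(cast(ct,P,z).round(4).tolist())
```

```text
w2
[[484.9 282.  -85.8 -50.6]
 [511.7 362.4  -1.1 -50.5]
 [538.5 442.6  83.5 -50.5]
 [578.5 251.  -85.7  48. ]
 [631.9 411.5  83.4  48. ]]
w4
[[ 4.855e+02  2.826e+02 -8.510e+01 -5.020e+01]
 [ 5.122e+02  3.630e+02 -4.000e-01 -5.020e+01]
 [ 5.391e+02  4.435e+02  8.450e+01 -5.010e+01]
 [ 5.791e+02  2.516e+02 -8.500e+01  4.840e+01]
 [ 6.059e+02  3.320e+02 -3.000e-01  4.850e+01]]Traceback (most recent call last):
  File "<stdin>", line 14, in <module>
  File "<stdin>", line 8, in dots
ValueError: operands could not be broadcast together with shapes (9,7) (9,9) (9,7)
```

Run:
```python
from m import *
c=vision.calibration('wrist');M=np.array(c['mount']);ct=(K(c),np.array(c['dist']),M[:3,:3],M[:3,3])
P=np.array([[365,272],[453,270],[440,470],[361,475]])/1.56
for z in (-.0107,-.006):print((cast(ct,P,z)*1000).round(1)[:,:2].tolist())
w=np.load('w4.npy');save('c4',np.hstack([w[160:200,220:300],w[280:320,220:300]]),5)
```

```text
[[39.5, -12.1], [40.2, 16.1], [-35.0, 13.8], [-37.2, -15.5]]
[[38.6, -12.5], [39.3, 16.7], [-38.6, 14.3], [-40.9, -16.1]]
```

View pics/c4.png

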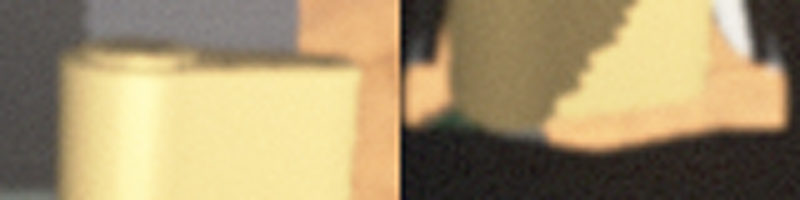

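>>> jog_arm(
  turn=[
    [0,0,-0.035],
    [0,0,0],
    [0,0,0],
    [0,0,0],
    [0,0,0],
    [0,0,0],
    [0,0,0],
    [0,0,0],
    [0,0,0],
  ],
  delta_pos=[
    [0.0005,0.003,0.02],
    [0,0,0.035],
    [0,0,0.035],
    [0,0,0.035],
    [0,0,0.02],
    [0,0,0.01],
    [0,0,0.006],
    [0,0,0],
    [0,0,0],
  ],
  gripper=[0.02,0.02,0.02,0.02,0.02,0.02,0.02,0.02,0.02],
)

```text
time: 8.75
tool_pos: [0.5824, 0.4141, 0.0436]
tcp_rot: [0.449, 3.108, 0.002]
wrist_force: [0.4, -0.2, -1.9]
width: 0.335
grip_force: 50.8
```

>>> jog_arm(
  turn=[
    [0,0,0],
    [0,0,0],
    [0,0,0],
    [0,0,0],
  ],
  delta_pos=[
    [0,0,0.003],
    [0,0,0.003],
    [0,0,0.002],
    [0,0,0],
  ],
  gripper=[0.02,0.02,0.02,0.02],
)

```text
time: 9.08
tool_pos: [0.5818, 0.414, 0.0346]
tcp_rot: [0.449, 3.109, 0.0]
wrist_force: [-0.9, -0.2, -2.0]
width: 0.34
grip_force: 50.7
```

>>> jog_arm(
  turn=[
    [0,0,0],
    [0,0,0],
    [0,0,0],
    [0,0,0],
  ],
  delta_pos=[
    [0.0015,-0.002,0.002],
    [0,0,0.002],
    [0,0,0.001],
    [0,0,0],
  ],
  gripper=[0.02,0.02,0.02,0.02],
)

```text
time: 9.42
tool_pos: [0.5793, 0.4121, 0.0287]
tcp_rot: [-0.449, -3.109, 0.001]
wrist_force: [-0.8, 0.5, -2.3]
width: 0.337
grip_force: 50.8
```

>>> jog_arm(
  turn=[
    [0,0,0],
    [0,0,0],
    [0,0,0],
  ],
  delta_pos=[
    [0,0,0.002],
    [0,0,0.001],
    [0,0,0],
  ],
  gripper=[0.02,0.02,0.02],
)

```text
time: 9.67
tool_pos: [0.5798, 0.4125, 0.0265]
tcp_rot: [0.449, 3.109, 0.0]
wrist_force: [-0.9, 0.1, -1.0]
width: 0.336
grip_force: 50.9
```

>>> jog_arm(
  turn=[
    [0,0,0],
    [0,0,0],
    [0,0,0],
  ],
  delta_pos=[
    [0,0,0.001],
    [0,0,0.001],
    [0,0,0],
  ],
  gripper=[0.02,0.02,0.02],
)

```text
time: 9.92
tool_pos: [0.5799, 0.4126, 0.0263]
tcp_rot: [0.449, 3.109, 0.0]
wrist_force: [-3.8, -1.8, 7.2]
width: 0.339
grip_force: 52.4
```

It's resting on the cheek tops of step 1 (z exactly 19 mm above table contact, 9 N), so it won't go down. Lifting and trying step 2.

>>> jog_arm(
  turn=[
    [0,0,0],
    [0,0,0],
    [0,0,0],
    [0,0,0],
    [0,0,0],
    [0,0,0],
    [0,0,0],
  ],
  delta_pos=[
    [0,0,-0.02],
    [0.001,-0.023,0],
    [0.001,-0.023,0],
    [0,0,0],
    [0,0,0.011],
    [0,0,0.003],
    [0,0,0],
  ],
  gripper=[0.02,0.02,0.02,0.02,0.02,0.02,0.02],
)

```text
time: 10.5
tool_pos: [0.5638, 0.3687, 0.0282]
tcp_rot: [-0.449, -3.107, 0.002]
wrist_force: [0.3, 0.1, -3.0]
width: 0.339
grip_force: 50.8
```

>>> jog_arm(
  turn=[
    [0,0,0],
    [0,0,0],
    [0,0,0],
    [0,0,0],
  ],
  delta_pos=[
    [0,0,0.002],
    [0,0,0.002],
    [0,0,0],
    [0,0,0],
  ],
  gripper=[0.02,0.02,0.02,0.02],
)

```text
time: 10.83
tool_pos: [0.5651, 0.3695, 0.0265]
tcp_rot: [0.448, 3.109, 0.001]
wrist_force: [0.4, -0.8, -0.7]
width: 0.337
grip_force: 51.0
```

>>> jog_arm(
  turn=[
    [0,0,0],
    [0,0,0],
    [0,0,0],
  ],
  delta_pos=[
    [0,0,0.0015],
    [0,0,0.001],
    [0,0,0],
  ],
  gripper=[0.02,0.02,0.02],
)

```text
time: 11.08
tool_pos: [0.5652, 0.3696, 0.0263]
tcp_rot: [0.449, 3.109, 0.001]
wrist_force: [-3.9, -2.0, 9.6]
width: 0.34
grip_force: 52.8
```

>>> jog_arm(
  turn=[
    [0,0,0],
    [0,0,0],
    [0,0,0],
    [0,0,0],
    [0,0,0],
    [0,0,0],
    [0,0,0],
  ],
  delta_pos=[
    [0,0,-0.02],
    [0.001,-0.023,0],
    [0.0005,-0.0235,0],
    [0,0,0],
    [0,0,0.011],
    [0,0,0.003],
    [0,0,0],
  ],
  gripper=[0.02,0.02,0.02,0.02,0.02,0.02,0.02],
)

```text
time: 11.67
tool_pos: [0.5492, 0.3246, 0.0278]
tcp_rot: [-0.448, -3.107, 0.002]
wrist_force: [-0.0, -0.3, -2.3]
width: 0.34
grip_force: 50.8
```

>>> jog_arm(
  turn=[
    [0,0,0],
    [0,0,0],
    [0,0,0],
    [0,0,0],
  ],
  delta_pos=[
    [0,0,0.002],
    [0,0,0.002],
    [0,0,0],
    [0,0,0],
  ],
  gripper=[0.02,0.02,0.02,0.02],
)

```text
time: 12.0
tool_pos: [0.5505, 0.3254, 0.0263]
tcp_rot: [0.448, 3.109, 0.001]
wrist_force: [-1.5, 0.1, 0.6]
width: 0.336
grip_force: 51.5
```

>>> jog_arm(
  turn=[
    [0,0,0],
    [0,0,0],
    [0,0,0],
  ],
  delta_pos=[
    [0,0,0.0015],
    [0,0,0.001],
    [0,0,0],
  ],
  gripper=[0.02,0.02,0.02],
)

```text
time: 12.25
tool_pos: [0.5507, 0.3255, 0.026]
tcp_rot: [0.449, 3.109, 0.001]
wrist_force: [-5.8, -2.1, 13.4]
width: 0.336
grip_force: 53.7
```

Blocked on step 3 too (z 26.0 mm, 15 N). Lifting to step 4, stopping just above to check alignment.

>>> jog_arm(
  turn=[
    [0,0,0],
    [0,0,0],
    [0,0,0],
    [0,0,0],
    [0,0,0],
    [0,0,0],
    [0,0,0],
  ],
  delta_pos=[
    [0,0,-0.02],
    [0.001,-0.023,0],
    [0.0005,-0.0235,0],
    [0,0,0],
    [0,0,0.013],
    [0,0,0],
    [0,0,0],
  ],
  gripper=[0.02,0.02,0.02,0.02,0.02,0.02,0.02],
)

```text
time: 12.83
tool_pos: [0.5347, 0.2806, 0.0286]
tcp_rot: [-0.448, -3.107, 0.002]
wrist_force: [0.8, 0.3, -2.8]
width: 0.332
grip_force: 50.9
```

Run:
```python
from m import *
import pickle
w,cw=snap('wrist');np.save('w5.npy',w);pickle.dump(cw,open('w5.pkl','wb'))
s=read_state();print(s['tool_pos'],s['tcp_rot'],s['wrist_force'])
c=w[130:330,175:375];save('w5',c,3)
```

```text
[0.53516463 0.28084379 0.02912963] [-4.48061090e-01 -3.10817242e+00  1.03757324e-03] [ 0.07230172  1.16678259 -2.79973197]
```

View pics/w5.png

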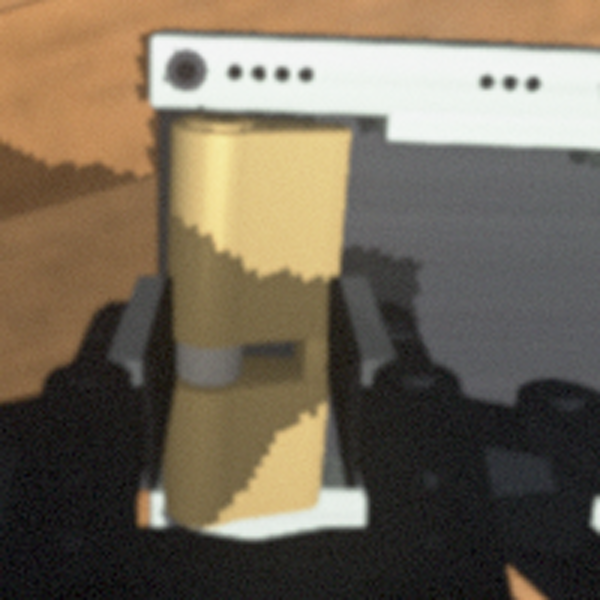

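Run:
```python
from m import *
import pickle
cw=pickle.load(open('w5.pkl','rb'));s=read_state()
u=np.array([.3156,.9489]);v=np.array([.9489,-.3156]);C=np.array([558.8,347.2])
f=lambda p,z:(lambda D:np.c_[(D-C)@u,(D-C)@v].round(1).tolist())(cast(cw,np.array(p)/3+[175,130],z)[:,:2]*1000)
print('dot',f([(187,69)],.019))
print('inner edge',f([(165,109),(380,116)],.019),'outer',f([(152,34),(598,48)],.019))
zt=s['tool_pos'][2]+.0107
print('cyl TL TR BR BL',f([(178,128),(350,130),(320,507),(167,520)],zt), f([(178,128),(350,130),(320,507),(167,520)],zt-.003))
print('far cheek in edge',f([(155,490),(345,488)],.019))
print('tcp',[(s['tool_pos'][:2]*1000-C)@u,(s['tool_pos'][:2]*1000-C)@v])
```

```text
dot [[-84.3, -49.2]]
inner edge [[-88.4, -41.4], [-47.2, -41.5]] outer [[-91.0, -55.5], [-6.7, -56.1]]
cyl TL TR BR BL [[-84.0, -41.8], [-55.5, -42.5], [-56.2, 30.6], [-85.4, 34.7]] [[-84.3, -41.3], [-55.2, -42.0], [-55.8, 32.9], [-85.7, 37.0]]
far cheek in edge [[-90.1, 43.2], [-48.4, 41.2]]
tcp [np.float64(-70.42472947552663), np.float64(-1.485586052016456)]
```

>>> jog_arm(
  turn=[
    [0,0,0],
    [0,0,0],
    [0,0,0],
    [0,0,0],
    [0,0,0],
    [0,0,0],
    [0,0,0],
  ],
  delta_pos=[
    [-0.0013,0,0],
    [0,0,0],
    [0,0,0.002],
    [0,0,0.001],
    [0,0,0.001],
    [0,0,0.001],
    [0,0,0],
  ],
  gripper=[0.02,0.02,0.02,0.02,0.02,0.02,0.02],
  grip_force=30,
)

```text
time: 13.47
tool_pos: [0.5366, 0.28, 0.025]
tcp_rot: [-0.449, -3.109, 0.0]
wrist_force: [-1.4, -0.6, -2.1]
width: 0.336
grip_force: 50.9
```

>>> jog_arm(
  turn=[
    [0,0,0],
    [0,0,0],
    [0,0,0],
    [0,0,0],
  ],
  delta_pos=[
    [0,0,0.001],
    [0,0,0.001],
    [0,0,0.001],
    [0,0,0],
  ],
  gripper=[0.02,0.02,0.02,0.02],
)

```text
time: 13.8
tool_pos: [0.5366, 0.28, 0.022]
tcp_rot: [-0.449, -3.109, 0.0]
wrist_force: [0.1, 0.3, -2.2]
width: 0.342
grip_force: 50.9
```

Dropping in freely. Continuing to the floor (expected TCP z about 12.3 mm).

>>> jog_arm(
  turn=[
    [0,0,0],
    [0,0,0],
    [0,0,0],
    [0,0,0],
    [0,0,0],
    [0,0,0],
  ],
  delta_pos=[
    [0,0,0.002],
    [0,0,0.002],
    [0,0,0.002],
    [0,0,0.002],
    [0,0,0.001],
    [0,0,0],
  ],
  gripper=[0.02,0.02,0.02,0.02,0.02,0.02],
)

```text
time: 14.3
tool_pos: [0.5366, 0.28, 0.0129]
tcp_rot: [-0.449, -3.109, 0.001]
wrist_force: [0.2, 0.4, -1.8]
width: 0.339
grip_force: 50.9
```

>>> jog_arm(
  turn=[
    [0,0,0],
    [0,0,0],
    [0,0,0],
    [0,0,0],
    [0,0,0],
  ],
  delta_pos=[
    [0,0,0.0005],
    [0,0,0.0005],
    [0,0,0],
    [0,0,0],
    [0,0,0],
  ],
  gripper=[0.02,0.02,0.045,0.045,0.045],
)

```text
time: 14.72
tool_pos: [0.5374, 0.2804, 0.0128]
tcp_rot: [0.449, 3.108, 0.001]
wrist_force: [-0.2, -0.6, 0.9]
width: 0.528
grip_force: 0.0
```

>>> jog_arm(
  turn=[
    [0,0,0],
    [0,0,0],
    [0,0,0],
    [0,0,0],
    [0,0,0],
    [0,0,0],
  ],
  delta_pos=[
    [0,0.002,0],
    [0,0.002,0],
    [0,0.002,0],
    [0,0.002,0],
    [0,0.001,0],
    [0,0,0],
  ],
  gripper=[0.045,0.045,0.045,0.045,0.045,0.045],
)

```text
time: 15.22
tool_pos: [0.5394, 0.2889, 0.0123]
tcp_rot: [-0.448, -3.109, 0.0]
wrist_force: [-0.4, -0.1, 0.8]
width: 0.529
grip_force: 0.5
```

>>> jog_arm(
  turn=[
    [0,0,0],
    [0,0,0],
    [0,0,0],
    [0,0,0],
    [0,0,0],
  ],
  delta_pos=[
    [0,0.001,0],
    [0,0.001,0],
    [0,0.001,0],
    [0,0.001,0],
    [0,0,0],
  ],
  gripper=[0.045,0.045,0.045,0.045,0.045],
)

```text
time: 15.63
tool_pos: [0.5405, 0.2928, 0.0123]
tcp_rot: [0.449, 3.109, 0.0]
wrist_force: [-0.7, -1.6, 0.7]
width: 0.524
grip_force: 0.6
```

```bash
cat > chk.py <<'E'
from m import *
w,cw=snap('wrist');s=read_state()
u=np.array([.3156,.9489]);C=np.array([558.8,347.2]);v=np.array([.9489,-.3156])
h=cv2.cvtColor(w,cv2.COLOR_RGB2HSV);H,S,V=[h[...,i].astype(int) for i in range(3)]
T=s['tool_pos'][:2]*1000-C
print('tcp u,v',T@u,T@v,s['wrist_force'].round(1))
a=(H>=15)&(H<34)&(S>60)
# scan along lines in u at several v, on the cylinder top (z=.023): brass extent
for vv in (-35,-30,-25,-20):
    us=np.arange(-88,-36,.25)
    X=np.c_[C/1000+ (us[:,None]*u+vv*v)/1000,np.full(len(us),.023)]
    p=proj(cw,X);ok=a[np.clip(p[:,1].round().astype(int),0,383),np.clip(p[:,0].round().astype(int),0,511)]
    print(vv,us[ok][[0,-1]] if ok.any() else None,ok.sum()*.25)
E
python3 chk.py
```

```text
tcp u,v -57.425198218584974 -0.16420964395665974 [-1.1 -0.7  0.9]
-35 [-78. -48.] 30.25
-30 [-88.   -47.75] 30.75
-25 [-88. -48.] 31.25
-20 [-88.   -48.25] 31.25
```

>>> jog_arm(
  turn=[
    [0,0,0],
    [0,0,0],
    [0,0,0],
    [0,0,0],
  ],
  delta_pos=[
    [0,0.0007,0],
    [0,0.0007,0],
    [0,0.0006,0],
    [0,0,0],
  ],
  gripper=[0.045,0.045,0.045,0.045],
)

```text
time: 16.02
tool_pos: [0.5412, 0.2945, 0.0123]
tcp_rot: [0.449, 3.109, -0.0]
wrist_force: [0.0, -2.1, 0.2]
width: 0.532
grip_force: 0.9
```

>>> jog_arm(
  turn=[
    [0,0,0],
    [0,0,0],
    [0,0,0],
    [0,0,0],
  ],
  delta_pos=[
    [0,0.0007,0],
    [0,0.0007,0],
    [0,0.0006,0],
    [0,0,0],
  ],
  gripper=[0.045,0.045,0.045,0.045],
)

```text
time: 16.35
tool_pos: [0.5413, 0.2951, 0.0121]
tcp_rot: [-0.448, -3.109, 0.004]
wrist_force: [-0.2, -6.9, 2.5]
width: 0.529
grip_force: 3.2
```

>>> jog_arm(
  turn=[
    [0,0,0],
    [0,0,0],
    [0,0,0],
  ],
  delta_pos=[
    [0,0.001,0],
    [0,0.001,0],
    [0,0,0],
  ],
  gripper=[0.045,0.045,0.045],
)

```text
time: 16.6
tool_pos: [0.5413, 0.2955, 0.012]
tcp_rot: [-0.447, -3.108, 0.009]
wrist_force: [-1.6, -11.9, 5.0]
width: 0.529
grip_force: 5.8
```

```bash
python3 chk.py
```

```text
tcp u,v -54.60173780775546 -0.25261283146245733 [ -1.2 -10.6   4.6]
-35 [-88.   -46.25] 30.75
-30 [-88.  -46.5] 31.75
-25 [-88. -46.] 31.5
-20 [-88.   -46.25] 31.75
```

It has stopped squarely at the shoulder (leading edge at x = 46 mm, 12 N reaction). Backing off and lifting clear.

>>> jog_arm(
  turn=[
    [0,0,0],
    [0,0,0],
    [0,0,0],
    [0,0,0],
    [0,0,0],
    [0,0,0],
    [0,0,0],
    [0,0,0],
    [0,0,0],
    [0,0,0],
    [0,0,0],
    [0,0,0],
  ],
  delta_pos=[
    [0,-0.003,0],
    [0,-0.003,0],
    [0,-0.002,0],
    [0,0,0],
    [0,0,0],
    [0,0,-0.005],
    [0,0,-0.015],
    [0,0,-0.03],
    [0,0,-0.035],
    [0,0,-0.035],
    [0,0,0],
    [0,0,0],
  ],
  gripper=[0.045,0.045,0.045,0.05,0.05,0.05,0.05,0.05,0.05,0.05,0.05,0.05],
)

```text
time: 17.65
tool_pos: [0.5424, 0.2922, 0.1365]
tcp_rot: [0.448, 3.103, 0.007]
wrist_force: [-0.7, -0.3, -1.2]
width: 0.583
grip_force: 0.0
```

```bash
python3 chk.py
python3 - <<'E'
from h import *
w,cw=snap('wrist');save('w6',w,1.5)
E
```

```text
tcp u,v -58.714763402489694 0.4693726525823398 [-0.8 -0.2 -0.5]
-35 [-77.75 -45.5 ] 32.5
-30 [-77.5  -46.25] 31.5
-25 [-77.5 -46. ] 31.75
-20 [-78.5  -45.75] 33.0
```

View pics/w6.png

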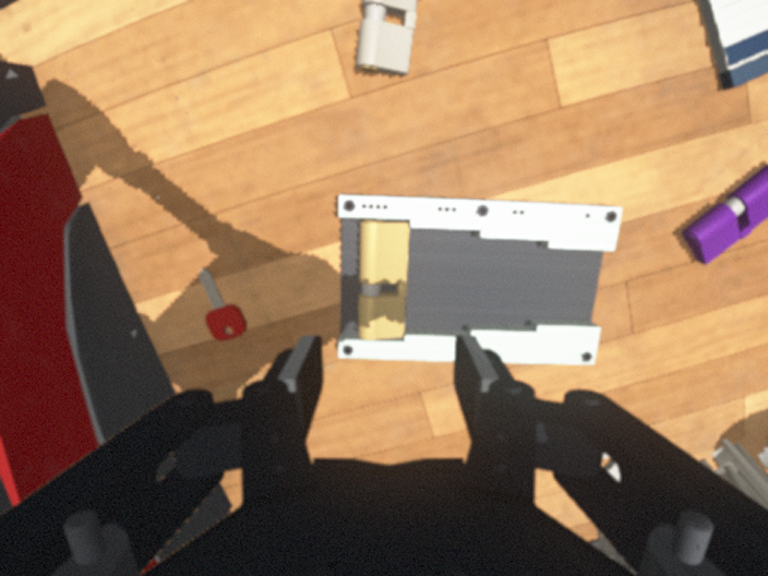

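The cylinder lies at (385,280) in step 4, square against the shoulder at (408,280), on the floor and released. The gripper is clear of everything.

```bash
python3 -c "
from workcell import ticket
print(ticket.finish_job())"
```

```text
the job is handed in; nothing more can be done
None
```

The customer's cylinder is the long brass one: it would not go down on steps 1, 2 or 3, dropped to the floor in step 4 (84 mm), was pushed home against the shoulder, and was left there released when the job was handed in.

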